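Zero a coating gauge and hold it square on the ringed spot

TASK

Take the coating-gauge probe out of its holder and zero it: stand it upright on the middle of the steel disc of the zero block and press lightly, its sprung nose about half-way in, for a second. Then hold the probe square to the sloping grey test panel with its nose in the middle of the ring mark, again pressed lightly so that the nose is about half-way in, and finish there, still holding it. Never press hard, and leave the panel's tilt and the other things on the bench as they are.

Things in the scene. Friction and masses are not known exactly. Their poses are not given: they have to be found in the camera images.
- probe: Loose hand probe of a coating gauge, a round stick 147 mm long, about 0.16 kg, standing upright in the holder with its nose down. Origin on its axis at the underside of the collar; z runs along the axis towards the top end. Black round grip, 25 mm diameter, z = +6 to +78 mm (smooth steel end button to +82); collar 34 mm diameter, z = 0 to +6 mm, which rests on the holder's top; steel barrel 22 mm diameter, z = -45 to 0; below it the sprung nose, 8 mm diameter, to z = -65 mm
- nose (a joint): How far the probe's nose is pushed into the barrel, m: 0 = fully out, 0.012 = fully in. A spring pushes it out: about 1 N at 0, 4 N at 0.006 (half-way), 7 N at 0.012, then a hard stop
- probe_tip (a point): The domed end (4 mm radius) of the probe's nose, on the probe's axis, 65 mm below the probe's origin when the nose is out; moves with the nose; z along the probe's axis towards the grip
- holder: Fixed aluminium block 50 x 50 mm, its top 75 mm above the bench, with two screwed feet (82 mm along y over the feet) and a 25 mm upright through hole in the middle; origin under its centre at bench level, z up. The probe's collar rests on its top, 65 mm of the probe hang in the hole: lift it straight up
- zero_block: Fixed zero block: black base 70 x 70 mm, 12 mm high, with a bare steel disc of 42 mm diameter on it, top 22 mm above the bench; origin under its centre at bench level
- zero_spot (a point): Centre of the top face of the zero block's steel disc; z up
- stand: Fixed tilting stand: base 130 x 200 x 10 mm, two aluminium cheeks 107 mm high at y = +-86 mm, and between them a table 120 x 150 mm that carries the grey test panel (106 x 136 mm) with three black line marks: ring, square and diagonal cross. Origin at the centre of its underside; the table pivots about the stand's y axis, 85 mm above the bench
- table (a joint): Tilt of the table and panel, rad: 0 = level, positive = panel faces towards the stand's -x side (the robot's side). Clamped by friction (about 6 N m), does not move under a light press
- ring_spot (a point): Centre of the ring mark (25 mm outer, 20 mm inner diameter) on the panel's face; z is square to the panel, away from it; it lies 15 mm towards the upper edge and 36 mm to the right (-y) of the panel's middle. The square mark is at the left, the cross lower in the middle
- lockring_l: Bystander: loose splined steel socket, 35 mm diameter, 30 mm high, beyond the work
- bb_cup: Bystander: loose bearing cup, 46 mm diameter, 26 mm high, beyond the work
- driver_l2: Bystander: loose screwdriver, 208 mm long, lying at the bench's front edge
- spanner_l1: Bystander: loose combination spanner, 155 mm long, lying at the bench's front edge

How it is judged:
By the outcome, as a careful person would: the job done as asked, in the order asked, and still so for the second after the job is handed in, while the arm keeps its last pose, push and grip.
It also fails if it takes over 48 s, if anything falls off the work surface, if the arm or the gripper's body presses on something with over 40 N, if the wrist force passes 120 N, or if a joint passes its speed limit or range.

ROBOT

A 6-joint arm with a two-finger parallel gripper is mounted at the origin on a cart in front of the work surface, level with it; the furniture and walls round the work are solid. World frame = base frame: x ahead of the robot, y to its left, z up, the work surface at z = 0. Lengths are in m, angles in degrees, forces in N, time in s.
With the tool pointing down it reaches from about 0.25 to 0.725 m from the base axis. Payload 9.7 kg.
Tool frame: the origin (TCP) lies at the very end of the fingers, on their centre line; the grasp point (between the pads) lies 19 mm behind it (bot.hold_point_z is the distance from the TCP to the grasp point, in m); z points along the fingers, y is the line along which they close (so a half turn about z gives the same grasp; the last joint's range is limited). The gripper opens to 85 mm and grips with 20 to 120 N. Pads are 22 mm wide; open, the fingers measure 114 mm over their backs; the gripper's body (76 mm by 85 mm) begins 54 mm behind the grasp point. The pads swing forward as they close: fully open they stand 13 mm farther back than shut.
Start: joints at [-63.14, 4.979, 10.078, 95.1, 0, 90], TCP at [0.248, -0.491, 0.231] pointing down, gripper open.
Joint ranges: [-179.16, 179.16], [-48.56, 103.87], [-65.8, 70.77], [-126.05, 130.52], [-82.76, 87.17], [-180, 180]. Speed limits (degrees/s): [127.2, 127.2, 147.25, 180, 180, 180].

INTERFACE

Orientations are given as [roll, pitch, yaw] about the fixed x, y, z axes, in that order (R = Rz(yaw) Ry(pitch) Rx(roll)).
In Python, from workcell import bot gives the robot as it stands.
- The arm moves only by the tool play_rows, never from a script. Its argument "targets" is a list of rows, each an object with "grip": the closure in counts, from 0 (fully open) to 255 (shut); "linear": the shift along the world's x, y, z in cm, a list of three; "delta_rot": the turn, a rotation vector about the world's x, y, z in rad, a list of three. A call has 1 to 10 rows; each row is the pose to reach, as a shift and turn from the pose commanded when the call began; what a row does not reach only later rows make up. A row lasts 1/10 s, in which the tool goes at most 50 mm and 8.59 degrees, less where a joint would pass 70% of its speed; a pose out of reach is approached as far as the arm can. A call with a gripper value outside its range is refused whole. The fingers move at their own pace and stop on an object; "force" is the grip in N (left out, the last holds). Time passes only in rows, so rows that repeat a pose let the fingers close. It gives the time, the measured TCP pose, the force, the opening and the grip force at its end, in the units of the state.
- bot.get_obs(): the state, without advancing time (a new reading comes with each control period).
- bot.camera(name): name is "side" or "top"; returns a dict with "color" (480x640x3 uint8, red, green, blue), "range_z" (480x640 float32, m along the optical axis (not along the pixel's ray), 0 where there is no reading), "fov_y" (degrees; the focal length in pixels is half the picture's height over the tangent of half this angle, whatever the lens; pixels are square), "cx", "cy" (the principal point, pixels), "world_to_cam" (4x4, takes a point from world to camera coordinates). Camera axes: x right, y up, looking along -z (the intrinsics and any distortion apply to the point x, -y, -z); pixel columns grow to the right and rows downward; lengths in m; the calibration is good to about 2 mm. A picture is of the moment at which its call begins.
- bot.job_done(): hands the job in; it is judged then, once.
Trained networks look in a picture, given as the dict that the camera call returned (one of the last four; its "shot" number tells which), for a name from the list of things; names that differ only in an ending like _2 or _b are one class to them, and where a whole thing is asked for, a point or a joint stands for the part that bears it (a point fixed in the world has none). Each returns a list of dicts, best first, with "conf" (0 to 1); they miss things now and then, are a little off and sometimes report something else, mostly with a low value. They report only what shows in the picture. A call takes as long as a camera call.
- bot.search_frame(picture, target): "box" ([left, top, right, bottom] in pixels, round what is visible of it).
- bot.trace(picture, target): "pixels" (480x640 bool, what is visible of it) and "box" ([left, top, right, bottom] in pixels, round what is visible of it).
- bot.pinpoint(picture, target): "pixel" ([column, row] in pixels: a listed point, or the origin of a listed thing).
The state is a dict: "time": time; "q": joint angles; "qd": joint speeds; "joint_efforts": joint torques, N m; "ee_pos": TCP position; "tcp_rot": TCP orientation; "wrist_force": force on the tool from outside, world axes, zero at the start; "torque": the same for the moment, N m; "opening": finger opening in m; "grasp_force": force on a finger pad.
Only numpy, scipy, OpenCV 4.12 (cv2) and the standard library are available. Lean on these libraries where they do the work, as an engineer would, in place of code of your own. Each camera call takes 0.05 s, during which the arm holds its last target. There are 200 camera calls.

## Working session

There is one attempt and no reset: what is moved stays moved. The work goes in short steps, Python scripts to look and compute and a tool call to move; the robot and the scene stay as the last step left them, time stands still between calls to the robot, and variables do not carry over. Pictures are saved under pics/ and viewed, at most 10 in all, crops included, and the job is handed in when it is done.

Besides the shell and the picture viewer there is one more tool, called after "Call:" as name(argument=value, ...) on one line, values as JSON. play_rows: Moves the arm, as the interface text tells. Its arguments: {"type":"object","properties":{"targets":{"type":"array","items":{"type":"object","properties":{"grip":{"type":"number"},"linear":{"type":"array","items":{"type":"number"}},"delta_rot":{"type":"array","items":{"type":"number"}}}}},"force":{"type":"number"}},"required":["targets"]}

```bash
mkdir -p pics; cat > h.py <<'E'
import numpy as np, cv2
from workcell import bot
def cam(n):
    p=bot.camera(n); p['f']=240/np.tan(np.radians(p['fov_y'])/2); p['T']=np.linalg.inv(p['world_to_cam']); return p
def cloud(p):
    v,u=np.mgrid[:480,:640]; z=p['range_z']
    c=np.stack([(u-p['cx'])/p['f']*z,-(v-p['cy'])/p['f']*z,-z],-1)
    return c@p['T'][:3,:3].T+p['T'][:3,3]
def ray(p,px):
    d=np.array([(px[0]-p['cx'])/p['f'],-(px[1]-p['cy'])/p['f'],-1.])
    return p['T'][:3,3],p['T'][:3,:3]@d
def onz(p,px,z):
    o,d=ray(p,px); return o+d*(z-o[2])/d[2]
def proj(p,w):
    c=p['world_to_cam']@np.append(w,1); return p['cx']+p['f']*c[0]/-c[2],p['cy']-p['f']*c[1]/-c[2]
def save(p,n): cv2.imwrite('pics/'+n+'.png',p['color'][...,::-1])
E
python3 - <<'E'
from h import *
np.set_printoptions(precision=4,suppress=True)
print(bot.get_obs()); print(bot.hold_point_z)
for n in('top','side'):
    p=cam(n);save(p,n+'0');P=cloud(p)
    print(n,p['f'],p['T'][:3,3],{k:v for k,v in p.items() if k not in('color','range_z','T','world_to_cam')})
    for t in('probe','holder','zero_block','stand','zero_spot','ring_spot','probe_tip','driver_l2','spanner_l1','lockring_l','bb_cup'):
        r=bot.pinpoint(p,t)[:2]
        for a in r:
            u,v=np.round(a['pixel']).astype(int); print(t,a['conf'],a['pixel'],P[min(v,479),min(u,639)])
    for t in('probe','holder','zero_block','stand','table'):
        r=bot.trace(p,t)
        if r:
            Q=P[r[0]['pixels']&(p['range_z']>0)]
            print('  trace',t,r[0]['conf'],r[0]['box'],np.percentile(Q,[2,50,98],axis=0).tolist())
E
```

```text
{'time': 0.0, 'q': array([-63.1393,   5.0105,  10.0331,  95.1003,  -0.0013,  90.0003]), 'qd': array([ 0.0312, -0.0265,  0.0942,  0.0964, -0.1629,  0.0994]), 'joint_efforts': array([  0.0007, -52.0387,  46.4807,   0.0162,   0.    ,  -0.    ]), 'ee_pos': array([ 0.2484, -0.4904,  0.2306]), 'tcp_rot': array([-179.9222,    0.0013,   26.8604]), 'wrist_force': array([ 0.097 , -0.2852,  0.2513]), 'torque': array([ 0.0167,  0.0359, -0.0002]), 'grasp_force': 0.0, 'opening': 0.0855951915276098}
0.0187
top 608.2388582464689 [ 0.4049 -0.0209  1.2717] {'fov_y': 43.06658232025868, 'cx': 319.1565044739036, 'cy': 233.1758321602041, 'shot': 1, 'f': np.float64(608.2388582464689)}
probe 0.71 [457.2, 225.5] [ 0.5064 -0.3039  0.1107]
probe 0.65 [283.4, 300.3] [0.3603 0.0333 0.016 ]
holder 0.65 [451.2, 230.4] [ 0.5016 -0.3006  0.0746]
zero_block 0.62 [361.9, 210.4] [ 0.5471 -0.1292  0.0154]
stand 0.58 [197.6, 177.7] [0.5997 0.1984 0.0893]
zero_spot 0.65 [365.9, 211.8] [ 0.5423 -0.137   0.0212]
ring_spot 0.88 [210.3, 165.1] [0.624  0.174  0.0979]
driver_l2 0.85 [280.6, 299.2] [0.3623 0.0375 0.0148]
driver_
[... 2512 characters left out ...]
 [279.9, 199.7, 314.8, 231.0] [[0.5059309515142971, -0.16505435299511695, 0.0014337753362256486], [0.5416348024746426, -0.12585586499983065, 0.01268739532862373], [0.57671602310167, -0.09589366478896114, 0.0246537207203634]]
  trace stand 0.67 [225.8, 318.4, 324.5, 456.1] [[0.5425687633182866, 0.12781775453351815, 0.00700196363770139], [0.6171527983978526, 0.2269351858681078, 0.08774308554704768], [0.693680748419528, 0.3097067847339018, 0.10742683329788]]
  trace table 0.56 [224.8, 322.4, 317.1, 434.1] [[0.5536121761473733, 0.13735605648441626, 0.07318147362323445], [0.6193212566126709, 0.21529256538625072, 0.09114330341339205], [0.6840351918672136, 0.28688466501089144, 0.10667192425910257]]
```

```bash
python3 - <<'E'
from h import *
np.set_printoptions(precision=4,suppress=True)
from scipy.optimize import least_squares
for n in('top','side'):
    p=cam(n);P=cloud(p);ok=p['range_z']>0
    # panel
    t=bot.trace(p,'table')[0]['pixels']&ok
    m=cv2.erode(t.astype(np.uint8),np.ones((9,9)))>0
    Q=P[m]
    for _ in range(4):
        c=np.median(Q,0) if _==0 else Q.mean(0); N=np.linalg.svd(Q-c,full_matrices=False)[2][2]; N*=np.sign(N[2])
        e=(Q-c)@N; Q=Q[abs(e)<max(.003,2*e.std()) ] if _<3 else Q
    print(n,'panel n',N,'tilt',np.degrees(np.arctan2(-N[0],N[2])),'c',c,'std',e.std(),len(Q))
    k=bot.pinpoint(p,'ring_spot')[0]; o,d=ray(p,k['pixel']); print(' ring',k['conf'],o+d*((c-o)@N)/(d@N))
    # dark ring blob centre: 
    g=cv2.cvtColor(p['color'],cv2.COLOR_RGB2GRAY); u,v=map(int,k['pixel'])
    cv2.imwrite(f'pics/ring_{n}.png',cv2.resize(p['color'][v-40:v+40,u-40:u+40,::-1],(480,480),interpolation=cv2.INTER_CUBIC))
    # disc
    box=(abs(P[...,0]-.54)<.045)&(abs(P[...,1]+.132)<.045)&ok
    D=P[box&(P[...,2]>.019)&(P[...,2]<.03)]; B=P[box&(P[...,2]>.007)]
    print(' disc',D.mean(0),(D.min(0)+D.max(0))/2,np.ptp(D,axis=0),'base',(np.percentile(B,1,axis=0)+np.percentile(B,99,axis=0))/2)
    # probe grip cylinder
    G=P[(abs(P[...,0]-.504)<.03)&(abs(P[...,1]+.308)<.03)&(P[...,2]>.09)&ok]
    S=G[G[:,2]<.15]
    r=least_squares(lambda q:np.hypot(S[:,0]-q[0]-q[2]*(S[:,2]-.11),S[:,1]-q[1]-q[3]*(S[:,2]-.11))-.0125,[.505,-.305,0,0],loss='soft_l1',f_scale=.001)
    print(' grip',r.x,len(S),'topbtn',np.median(G[G[:,2]>.152],0),(G[G[:,2]>.152]).max(0),(G[G[:,2]>.152]).min(0))
    H=P[(abs(P[...,0]-.504)<.05)&(abs(P[...,1]+.3)<.06)&(abs(P[...,2]-.075)<.004)&ok]
    print(' holdertop',H.min(0),H.max(0),(H.min(0)+H.max(0))/2)
a=np.hstack([cv2.imread('pics/ring_top.png'),cv2.imread('pics/ring_side.png')]);cv2.imwrite('pics/rings.png',cv2.resize(a,(800,400)))
a=np.vstack([cv2.imread('pics/top0.png'),cv2.imread('pics/side0.png')]);cv2.imwrite('pics/both.png',cv2.resize(a,(400*1,600)))
E
```

```text
top panel n [-0.2605  0.0958  0.9607] tilt 15.170030899183047 c [0.6185 0.2133 0.0908] std 0.0017493188075488678 2144
 ring 0.73 [0.6234 0.1808 0.0953]
 disc [ 0.5405 -0.1337  0.0219] [ 0.5413 -0.138   0.0236] [0.0402 0.0483 0.0091] base [ 0.5402 -0.1337  0.0165]
 grip [ 0.5052 -0.3158 -0.0002 -0.02  ] 125 topbtn [ 0.5047 -0.3155  0.1552] [ 0.5158 -0.303   0.161 ] [ 0.4954 -0.3267  0.152 ]
 holdertop [ 0.4741 -0.3464  0.071 ] [ 0.5357 -0.2849  0.079 ] [ 0.5049 -0.3157  0.075 ]
side panel n [-0.2577  0.0934  0.9617] tilt 15.00199452108448 c [0.6178 0.2137 0.0909] std 0.0013297323354075875 3702
 ring 0.72 [0.6162 0.167  0.095 ]
 disc [ 0.5406 -0.1313  0.0223] [ 0.5407 -0.1321  0.023 ] [0.0409 0.0426 0.008 ] base [ 0.5404 -0.1314  0.0165]
 grip [ 0.5049 -0.315  -0.0042 -0.0034] 260 topbtn [ 0.5053 -0.3111  0.156 ] [ 0.5166 -0.301   0.16  ] [ 0.4941 -0.3228  0.152 ]
 holdertop [ 0.4741 -0.3474  0.071 ] [ 0.5364 -0.2821  0.079 ] [ 0.5052 -0.3148  0.075 ]
```

View pics/side0.png

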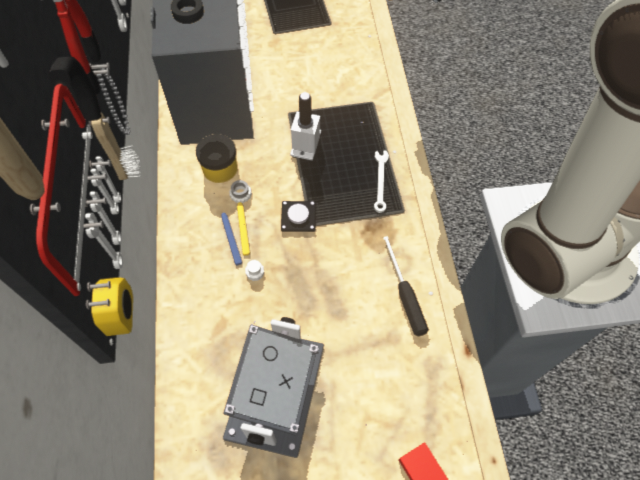

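View pics/top0.png

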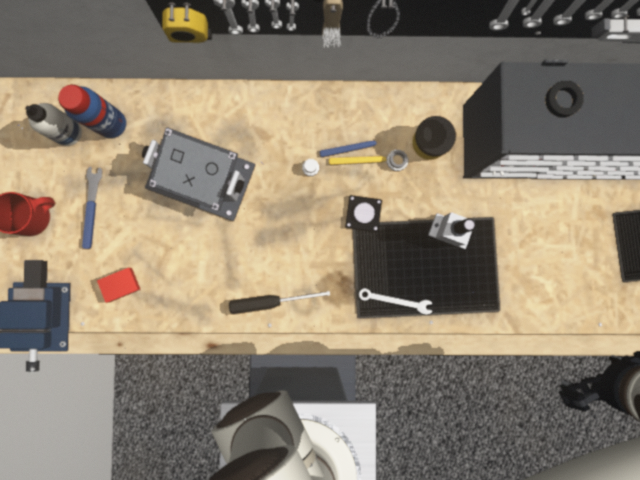

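View pics/rings.png

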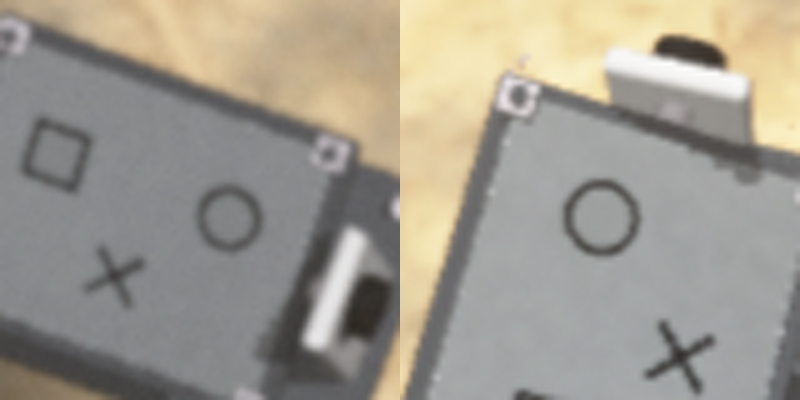

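Call:
play_rows(targets=[{"grip": 0,"linear": [3,2,0],"delta_rot": [0,0,0]},{"grip": 0,"linear": [7,5,0],"delta_rot": [0,0,0]},{"grip": 0,"linear": [11,7.5,0],"delta_rot": [0,0,0]},{"grip": 0,"linear": [15,10.2,0],"delta_rot": [0,0,0]},{"grip": 0,"linear": [19,13,0],"delta_rot": [0,0,0]},{"grip": 0,"linear": [23,15.7,0],"delta_rot": [0,0,0]},{"grip": 0,"linear": [25.7,17.6,0],"delta_rot": [0,0,0]},{"grip": 0,"linear": [25.7,17.6,0],"delta_rot": [0,0,0]},{"grip": 0,"linear": [25.7,17.6,0],"delta_rot": [0,0,0]}], force=40)

```text
time: 2.9
ee_pos: [0.5058, -0.3142, 0.2309]
tcp_rot: [-180.0, 0.0, 27.0]
wrist_force: [0.6, 0.2, 0.2]
opening: 0.0854
grasp_force: 0.0
```

```bash
cat > ring.py <<'E'
from h import *
np.set_printoptions(precision=4,suppress=True)
C=np.array([.618,.2135,.0909]);N=np.array([-.259,.0945,.961]);N/=np.linalg.norm(N)
for n in('top','side'):
    p=cam(n)
    c0=proj(p,np.array([.6215,.175,.096]))
    # rectify panel round the guess: plane axes
    ex=np.cross([0,1,0],N);ex/=np.linalg.norm(ex);ey=np.cross(N,ex)
    o=np.array([.6215,.175,0]);o[2]=C[2]-((o-C)[:2]@N[:2])/N[2]
    w=[o+a*ex+b*ey for a,b in((-.03,-.03),(.03,-.03),(.03,.03),(-.03,.03))]
    M=cv2.getPerspectiveTransform(np.float32([proj(p,x) for x in w]),np.float32([(0,0),(240,0),(240,240),(0,240)]))
    g=cv2.cvtColor(cv2.warpPerspective(p['color'],M,(240,240),flags=cv2.INTER_CUBIC),cv2.COLOR_RGB2GRAY)
    k=np.zeros((120,120),np.float32);cv2.circle(k,(60,60),45,1,10);r=k>0
    d=np.full((120,120),150,np.uint8);d[r]=60
    s=cv2.matchTemplate(g,d,cv2.TM_CCOEFF_NORMED);_,mx,_,l=cv2.minMaxLoc(s)
    a,b=(l[0]+60)/4000-.03,(l[1]+60)/4000-.03
    print(n,mx,'ring',o+a*ex+b*ey)
E
python3 ring.py; python3 - <<'E'
from h import *
P=cloud(cam('top'));Q=P[(P[...,2]>.1)&(P[...,0]>.5)&(P[...,1]<-.25)&(P[...,0]<.75)]
Q=Q[(Q[:,1]<-.36)|(Q[:,0]>.58)];print(np.percentile(Q,[1,50,99],axis=0))
print(bot.get_obs()['ee_pos'],bot.get_obs()['q'])
E
```

```text
top 0.7949249744415283 ring [0.618  0.1718 0.095 ]
side 0.8813188672065735 ring [0.6178 0.1715 0.095 ]
[[ 0.61158956 -0.58097989  0.10959911]
 [ 0.6930984  -0.41019632  0.25822839]
 [ 0.74891438 -0.34471351  0.28056382]]
[ 0.50474674 -0.31536395  0.23149724] [-3.19926552e+01  1.13531446e+01  1.72173605e+01  9.58547061e+01
 -9.06038461e-03  1.21213971e+02]
```

Call:
play_rows(targets=[{"grip": 0,"linear": [0,0,-3],"delta_rot": [0,0,0]},{"grip": 0,"linear": [0,0,-6],"delta_rot": [0,0,0]},{"grip": 0,"linear": [0,0,-9],"delta_rot": [0,0,0]},{"grip": 0,"linear": [0,0,-11.5],"delta_rot": [0,0,0]},{"grip": 0,"linear": [0,0,-13],"delta_rot": [0,0,0]},{"grip": 0,"linear": [0,0,-13.3],"delta_rot": [0,0,0]},{"grip": 0,"linear": [0,0,-13.3],"delta_rot": [0,0,0]}])

```text
time: 3.75
ee_pos: [0.5053, -0.3151, 0.0989]
tcp_rot: [180.0, -0.0, 26.8]
wrist_force: [-0.8, 0.2, -0.2]
opening: 0.0855
grasp_force: 0.0
```

Call:
play_rows(targets=[{"grip": 120,"linear": [0,0,0],"delta_rot": [0,0,0]},{"grip": 150,"linear": [0,0,0],"delta_rot": [0,0,0]},{"grip": 255,"linear": [0,0,0],"delta_rot": [0,0,0]},{"grip": 255,"linear": [0,0,0],"delta_rot": [0,0,0]},{"grip": 255,"linear": [0,0,0],"delta_rot": [0,0,0]},{"grip": 255,"linear": [0,0,0],"delta_rot": [0,0,0]},{"grip": 255,"linear": [0,0,0],"delta_rot": [0,0,0]},{"grip": 255,"linear": [0,0,0],"delta_rot": [0,0,0]}], force=45)

```text
time: 4.55
ee_pos: [0.5057, -0.3148, 0.0987]
tcp_rot: [180.0, -0.0, 26.9]
wrist_force: [-0.6, 0.3, 5.1]
opening: 0.0242
grasp_force: 43.9
```

Call:
play_rows(targets=[{"grip": 255,"linear": [0,0,0.5],"delta_rot": [0,0,0]},{"grip": 255,"linear": [0,0,1.5],"delta_rot": [0,0,0]},{"grip": 255,"linear": [0,0,3],"delta_rot": [0,0,0]},{"grip": 255,"linear": [0,0,4.5],"delta_rot": [0,0,0]},{"grip": 255,"linear": [0,0,6],"delta_rot": [0,0,0]},{"grip": 255,"linear": [0,0,7.5],"delta_rot": [0,0,0]},{"grip": 255,"linear": [0,0,8.7],"delta_rot": [0,0,0]},{"grip": 255,"linear": [0,0,9],"delta_rot": [0,0,0]},{"grip": 255,"linear": [0,0,9],"delta_rot": [0,0,0]}])

```text
time: 5.45
ee_pos: [0.5057, -0.3148, 0.1889]
tcp_rot: [180.0, -0.0, 26.9]
wrist_force: [0.2, 1.0, -1.3]
opening: 0.0239
grasp_force: 44.4
```

```bash
cat > probe.py <<'E'
from h import *
import sys
np.set_printoptions(precision=4,suppress=True)
s=bot.get_obs();print(s['ee_pos'],s['tcp_rot'],s['wrist_force'])
from scipy.spatial.transform import Rotation as R
a=-R.from_euler('xyz',s['tcp_rot'],degrees=True).as_matrix()[:,2]
O=s['ee_pos']
e1=np.cross(a,[0,1,0]);e1/=np.linalg.norm(e1);e2=np.cross(a,e1)
from scipy.optimize import least_squares
for n in('side','top'):
    p=cam(n);save(p,n+sys.argv[1]);P=cloud(p)-O;h=P@a;d=np.hypot(P@e1,P@e2)
    k=(p['range_z']>0)&(d<.025)&(h<-.025)&(h>-.062)   # barrel region
    S=P[k];
    if len(S)>20:
        r=least_squares(lambda q:np.hypot(S@e1-q[0]-q[2]*(S@a+.043),S@e2-q[1]-q[3]*(S@a+.043))-.011,[0,0,0,0],loss='soft_l1',f_scale=.001)
        print(n,len(S),'barrel offs mm, slopes',r.x*[1000,1000,1,1],'rms',np.sqrt((r.fun**2).mean()))
    for t in('probe_tip','probe'):
        for q in bot.pinpoint(p,t)[:2]: print(' ',t,q,'expected tip px',proj(p,O-a*float(sys.argv[2])))
E
python3 probe.py 1 0.089
```

```text
[ 0.5057 -0.3148  0.1889] [179.9592  -0.0248  26.8633] [ 0.1926  0.9661 -1.3073]
side 116 barrel offs mm, slopes [ 1.4097 -0.3777  0.0092 -0.0117] rms 0.0011070833175799305
  probe_tip {'pixel': [274.6, 393.6], 'conf': 0.68} expected tip px (np.float64(304.6565020703794), np.float64(114.7676620391105))
  probe {'pixel': [306.1, 96.8], 'conf': 0.64} expected tip px (np.float64(304.6565020703794), np.float64(114.7676620391105))
```

Call:
play_rows(targets=[{"grip": 255,"linear": [0.5,2.5,0],"delta_rot": [0,0,0]},{"grip": 255,"linear": [1.3,6.5,0],"delta_rot": [0,0,0]},{"grip": 255,"linear": [2,10.5,0],"delta_rot": [0,0,0]},{"grip": 255,"linear": [2.8,14.5,-1.5],"delta_rot": [0,0,0]},{"grip": 255,"linear": [3.3,17.2,-3.5],"delta_rot": [0,0,0]},{"grip": 255,"linear": [3.5,18.2,-5.2],"delta_rot": [0,0,0]},{"grip": 255,"linear": [3.5,18.2,-6.4],"delta_rot": [0,0,0]},{"grip": 255,"linear": [3.5,18.2,-7],"delta_rot": [0,0,0]},{"grip": 255,"linear": [3.5,18.2,-7],"delta_rot": [0,0,0]}])

```text
time: 6.65
ee_pos: [0.54, -0.1334, 0.1176]
tcp_rot: [-180.0, 0.1, 26.8]
wrist_force: [0.6, -0.6, -0.9]
opening: 0.0237
grasp_force: 44.4
```

```bash
python3 probe.py 2 0.089; python3 -c "
import cv2
a=cv2.resize(cv2.imread('pics/side2.png')[150:270,240:360],(600,600),interpolation=cv2.INTER_CUBIC);cv2.imwrite('pics/z2.png',a)"
```

```text
[ 0.54   -0.1334  0.1176] [-179.9635    0.0602   26.8097] [ 0.5734 -0.6085 -0.9368]
side 82 barrel offs mm, slopes [ 1.2479 -0.5412 -0.0017 -0.0594] rms 0.0008940625653855548
  probe {'pixel': [296.3, 193.9], 'conf': 0.74} expected tip px (np.float64(298.3418431909067), np.float64(210.27035739152248))
  probe {'pixel': [379.5, 181.1], 'conf': 0.48} expected tip px (np.float64(298.3418431909067), np.float64(210.27035739152248))
  probe_tip {'pixel': [206.5, 166.8], 'conf': 0.19} expected tip px (np.float64(364.57672097268784), np.float64(212.76184902519793))
```

View pics/z2.png

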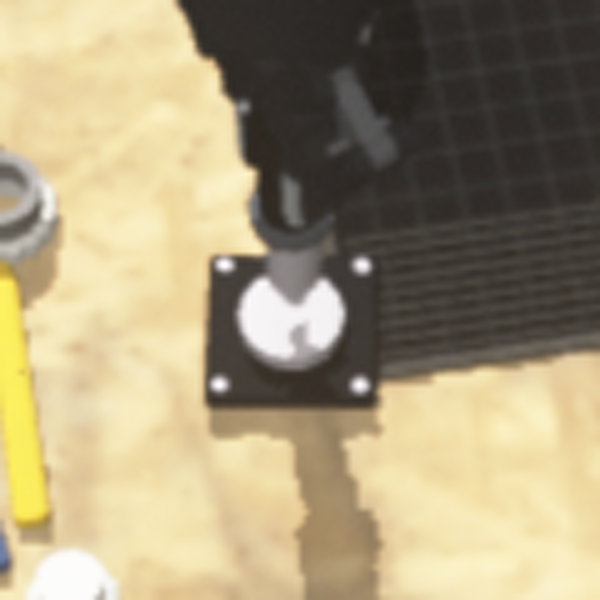

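```bash
python3 - <<'E'
from h import *
for n in('side','top'):
    p=cam(n);g=cv2.cvtColor(p['color'],cv2.COLOR_RGB2GRAY)
    c=proj(p,np.array([.5405,-.1325,.022]));print(n,'pred disc',c,'tip pred',proj(p,np.array([.539,-.133,.0286])))
    if n=='side':
        for px in((298.2,213.6),(298.3,213.8)):print(onz(p,px,.022))
        print('tip at .0286',onz(p,(240+59.0,150+60.6),.0286))
g=cv2.cvtColor(cv2.imread('pics/top0.png'),6);
for f,nm in(('top0','top'),('side0','side')):
    p=cam(nm);g=cv2.cvtColor(cv2.imread(f'pics/{f}.png'),6);c=proj(p,np.array([.5405,-.1325,.022]));u,v=map(int,c)
    w=g[v-16:v+16,u-16:u+16];m=(w>170).astype(np.uint8)
    k,l,st,ce=cv2.connectedComponentsWithStats(m);i=1+np.argmax(st[1:,4]);q=ce[i]+[u-16,v-16]
    print(f,st[i],q,onz(p,q,.022))
E
```

```text
side pred disc (np.float64(298.1610303526016), np.float64(212.35946815705535)) tip pred (np.float64(298.80215765629265), np.float64(210.38498284087663))
[ 0.54073005 -0.1296188   0.022     ]
[ 0.54058059 -0.12913262  0.022     ]
tip at .0286 [ 0.53866117 -0.1324563   0.0286    ]
top pred disc (np.float64(363.86488156340795), np.float64(212.8058706198906)) tip pred (np.float64(364.39423063640135), np.float64(213.18805623546777))
top0 [  8   7  19  20 293] [363.96245734 212.35836177] [ 0.54143167 -0.1327031   0.022     ]
side0 [  6   8  21  18 294] [297.72789116 212.46938776] [ 0.54139033 -0.13234844  0.022     ]
```

Call:
play_rows(targets=[{"grip": 255,"linear": [0.2,0.05,-0.2],"delta_rot": [0,0,0]},{"grip": 255,"linear": [0.2,0.05,-0.4],"delta_rot": [0,0,0]},{"grip": 255,"linear": [0.2,0.05,-0.6],"delta_rot": [0,0,0]},{"grip": 255,"linear": [0.2,0.05,-0.8],"delta_rot": [0,0,0]},{"grip": 255,"linear": [0.2,0.05,-0.9],"delta_rot": [0,0,0]},{"grip": 255,"linear": [0.2,0.05,-0.9],"delta_rot": [0,0,0]},{"grip": 255,"linear": [0.2,0.05,-0.9],"delta_rot": [0,0,0]}])

```text
time: 7.85
ee_pos: [0.5425, -0.1322, 0.1095]
tcp_rot: [180.0, -0.0, 26.9]
wrist_force: [-0.4, 1.1, 1.0]
opening: 0.0241
grasp_force: 44.6
```

```bash
python3 - <<'E'
from workcell import bot
for i in range(5): s=bot.get_obs();bot.camera('top');print(s['ee_pos'],s['wrist_force'],s['torque'])
E
```

```text
[ 0.54252719 -0.13215101  0.10947456] [-0.35953266  1.05403051  1.03221164] [ 0.1259907   0.08896685 -0.00945236]
[ 0.5425279  -0.13213796  0.10946384] [-0.58672364  0.27306158 -0.90322797] [0.12785801 0.11587966 0.01483423]
[ 0.54252635 -0.132156    0.10945597] [-0.29127412 -0.23902405  0.1825747 ] [0.08470593 0.06535845 0.00426926]
[ 0.54250565 -0.13215479  0.10941465] [-0.84634897  0.5958739   0.29946273] [ 0.06747373  0.03546699 -0.03680094]
[ 0.54252115 -0.13213769  0.10941943] [-0.43982576  0.30089081  1.09196199] [ 0.08871875  0.14258783 -0.02827719]
```

Call:
play_rows(targets=[{"grip": 255,"linear": [0,0,-0.15],"delta_rot": [0,0,0]},{"grip": 255,"linear": [0,0,-0.3],"delta_rot": [0,0,0]},{"grip": 255,"linear": [0,0,-0.45],"delta_rot": [0,0,0]},{"grip": 255,"linear": [0,0,-0.45],"delta_rot": [0,0,0]},{"grip": 255,"linear": [0,0,-0.45],"delta_rot": [0,0,0]}])

```text
time: 8.6
ee_pos: [0.5426, -0.1322, 0.1049]
tcp_rot: [180.0, -0.0, 26.9]
wrist_force: [-0.1, 1.0, 2.7]
opening: 0.0239
grasp_force: 44.7
```

```bash
python3 - <<'E'
from h import *
np.set_printoptions(precision=3,suppress=True)
L=[]
for i in range(14): p=cam('side');s=bot.get_obs();L.append(np.r_[s['ee_pos'],s['wrist_force'],s['torque']])
print(np.mean(L,0),np.std(L,0),s['tcp_rot'],s['time']);save(p,'side3')
E
```

```text
[ 0.543 -0.132  0.105 -0.158  0.315  2.309  0.081  0.1    0.007] [0.    0.    0.    0.601 0.352 0.403 0.035 0.035 0.042] [179.998  -0.003  26.86 ] 9.3
```

Call:
play_rows(targets=[{"grip": 255,"linear": [0,0,0],"delta_rot": [0,0,0]},{"grip": 255,"linear": [0,0,0],"delta_rot": [0,0,0]},{"grip": 255,"linear": [0,0,0],"delta_rot": [0,0,0]},{"grip": 255,"linear": [0,0,0],"delta_rot": [0,0,0]},{"grip": 255,"linear": [0,0,0],"delta_rot": [0,0,0]},{"grip": 255,"linear": [0,0,0],"delta_rot": [0,0,0]},{"grip": 255,"linear": [0,0,0],"delta_rot": [0,0,0]},{"grip": 255,"linear": [0,0,0],"delta_rot": [0,0,0]}])

```text
time: 10.1
ee_pos: [0.5425, -0.1322, 0.1048]
tcp_rot: [180.0, 0.0, 26.9]
wrist_force: [-0.8, -0.2, 2.4]
opening: 0.0241
grasp_force: 44.7
```

Call:
play_rows(targets=[{"grip": 255,"linear": [0,0,0.5],"delta_rot": [0,0,0]},{"grip": 255,"linear": [0,0,1.5],"delta_rot": [0,0,0]},{"grip": 255,"linear": [0,0,4],"delta_rot": [0,0,0]},{"grip": 255,"linear": [0,0,7.5],"delta_rot": [0,0,0]},{"grip": 255,"linear": [0,0,11],"delta_rot": [0,0,0]},{"grip": 255,"linear": [0,0,13],"delta_rot": [0,0,0]},{"grip": 255,"linear": [0,0,14],"delta_rot": [0,0,0]},{"grip": 255,"linear": [0,0,14],"delta_rot": [0,0,0]},{"grip": 255,"linear": [0,0,14],"delta_rot": [0,0,0]}])

```text
time: 11.0
ee_pos: [0.5423, -0.1321, 0.2436]
tcp_rot: [-179.9, 0.1, 26.9]
wrist_force: [-0.5, 1.2, -2.2]
opening: 0.0243
grasp_force: 44.6
```

```bash
python3 probe.py 4 0.089; cat > tgt.py <<'E'
from h import *
from scipy.spatial.transform import Rotation as R
np.set_printoptions(precision=4,suppress=True)
L=[]
for i in range(6): cam('side');s=bot.get_obs();L.append(s['wrist_force'])
print('F',np.mean(L,0),s['tcp_rot'],s['ee_pos'])
N=np.array([-.259,.0945,.961]);N/=np.linalg.norm(N);ring=np.array([.6179,.1717,.095])
ax=np.cross([0,0,1],N);rv=ax/np.linalg.norm(ax)*np.arccos(N[2]);print('rotvec',rv)
D=R.from_rotvec(rv)
for l in(.12,.089,.083):
    T=ring+N*l-D.apply([-.0012,.0003,0]);print(l,T,'shift cm',(T-s['ee_pos'])*100)
E
python3 tgt.py
```

```text
[ 0.5423 -0.1321  0.2436] [-179.941     0.0664   26.8601] [-0.5161  1.1668 -2.2117]
side 117 barrel offs mm, slopes [ 1.1777 -0.0206  0.0203 -0.0179] rms 0.0007987510485993526
  probe {'pixel': [295.3, 156.4], 'conf': 0.82} expected tip px (np.float64(295.51624678736613), np.float64(175.18046205507295))
F [-0.0061 -0.0019 -1.3765] [179.9987   0.0009  26.8613] [ 0.5425 -0.1322  0.2448]
rotvec [-0.0958 -0.2625  0.    ]
0.12 [0.588  0.1828 0.2107] shift cm [ 4.5479 31.4916 -3.4079]
0.089 [0.596  0.1798 0.1809] shift cm [ 5.351  31.1985 -6.3877]
0.083 [0.5976 0.1793 0.1751] shift cm [ 5.5064 31.1418 -6.9644]
```

Call:
play_rows(targets=[{"grip": 255,"linear": [0.4,2.5,0],"delta_rot": [0,0,0]},{"grip": 255,"linear": [1,6.5,0],"delta_rot": [-0.016,-0.044,0]},{"grip": 255,"linear": [1.6,10.5,0],"delta_rot": [-0.032,-0.088,0]},{"grip": 255,"linear": [2.2,14.5,0],"delta_rot": [-0.048,-0.131,0]},{"grip": 255,"linear": [2.8,18.5,0],"delta_rot": [-0.064,-0.175,0]},{"grip": 255,"linear": [3.4,22.5,0],"delta_rot": [-0.08,-0.219,0]},{"grip": 255,"linear": [4,26.5,0],"delta_rot": [-0.096,-0.2625,0]},{"grip": 255,"linear": [4.4,29.5,-0.5],"delta_rot": [-0.096,-0.2625,0]},{"grip": 255,"linear": [4.55,31.2,-1.5],"delta_rot": [-0.096,-0.2625,0]},{"grip": 255,"linear": [4.55,31.5,-2.2],"delta_rot": [-0.096,-0.2625,0]}])

```text
time: 12.6
ee_pos: [0.5877, 0.1844, 0.2214]
tcp_rot: [168.2, -10.8, 28.1]
wrist_force: [0.1, -0.7, -1.4]
opening: 0.0239
grasp_force: 44.6
```

Call:
play_rows(targets=[{"grip": 255,"linear": [0,0,-0.6],"delta_rot": [0,0,0]},{"grip": 255,"linear": [0,0,-1.2],"delta_rot": [0,0,0]},{"grip": 255,"linear": [0.3,-0.1,-2.2],"delta_rot": [0,0,0]},{"grip": 255,"linear": [0.5,-0.2,-3.2],"delta_rot": [0,0,0]},{"grip": 255,"linear": [0.54,-0.2,-3.2],"delta_rot": [0,0,0]},{"grip": 255,"linear": [0.54,-0.2,-3.2],"delta_rot": [0,0,0]}])

```text
time: 13.2
ee_pos: [0.5934, 0.1803, 0.1905]
tcp_rot: [168.2, -10.8, 27.9]
wrist_force: [0.7, -0.7, -0.9]
opening: 0.024
grasp_force: 44.6
```

```bash
python3 probe.py 5 0.089; python3 tgt.py; python3 -c "
import cv2
a=[cv2.resize(cv2.imread(f'pics/{n}5.png')[v-40:v+40,u-40:u+40],(400,400),interpolation=cv2.INTER_CUBIC) for n,u,v in(('top',213,168),('side',270,350))]
cv2.imwrite('pics/z5.png',cv2.hconcat(a))"
```

```text
[0.5934 0.1803 0.1905] [168.1593 -10.8279  27.9487] [ 0.7161 -0.6677 -0.9464]
side 46 barrel offs mm, slopes [ 0.6625 -0.1248 -0.0128 -0.0231] rms 0.0003271184010457694
  probe {'pixel': [278.6, 346.2], 'conf': 0.6} expected tip px (np.float64(270.39473604488563), np.float64(351.4165475413902))
  probe {'pixel': [203.1, 171.0], 'conf': 0.59} expected tip px (np.float64(210.4339501147689), np.float64(168.18835128400448))
F [ 0.3313 -0.0959 -1.4122] [168.1567 -10.8562  27.9951] [0.5934 0.1809 0.1908]
rotvec [-0.0958 -0.2625  0.    ]
0.12 [0.588  0.1828 0.2107] shift cm [-0.5419  0.1864  1.9886]
0.089 [0.596  0.1798 0.1809] shift cm [ 0.2612 -0.1066 -0.9912]
0.083 [0.5976 0.1793 0.1751] shift cm [ 0.4166 -0.1633 -1.5679]
```

View pics/z5.png

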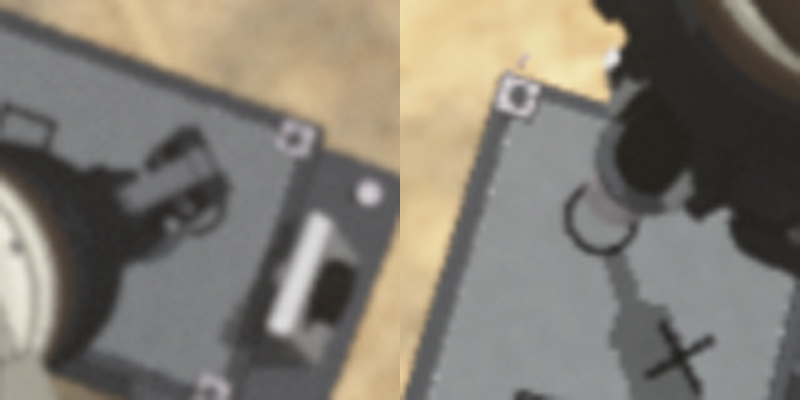

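Call:
play_rows(targets=[{"grip": 255,"linear": [0.1,-0.04,-0.35],"delta_rot": [0,0,0]},{"grip": 255,"linear": [0.18,-0.07,-0.65],"delta_rot": [0,0,0]},{"grip": 255,"linear": [0.24,-0.1,-0.9],"delta_rot": [0,0,0]},{"grip": 255,"linear": [0.31,-0.12,-1.18],"delta_rot": [0,0,0]},{"grip": 255,"linear": [0.31,-0.12,-1.18],"delta_rot": [0,0,0]},{"grip": 255,"linear": [0.31,-0.12,-1.18],"delta_rot": [0,0,0]}])

```text
time: 14.4
ee_pos: [0.5965, 0.1796, 0.1791]
tcp_rot: [168.2, -10.9, 28.0]
wrist_force: [0.0, -0.3, -0.2]
opening: 0.0239
grasp_force: 44.6
```

```bash
python3 probe.py 6 0.087; python3 tgt.py; python3 -c "
import cv2
a=[cv2.resize(cv2.imread(f'pics/{n}6.png')[v-25:v+25,u-25:u+25],(400,400),interpolation=cv2.INTER_CUBIC) for n,u,v in(('top',213,168),('side',270,350))]
cv2.imwrite('pics/z6.png',cv2.hconcat(a))"
```

```text
[0.5965 0.1796 0.1791] [168.1551 -10.8598  27.9867] [ 0.044  -0.2793 -0.1923]
side 41 barrel offs mm, slopes [ 0.3813  0.2243 -0.0283 -0.0117] rms 0.0003760794501511976
  probe {'pixel': [205.9, 173.3], 'conf': 0.35} expected tip px (np.float64(211.49846285650582), np.float64(167.74451075099233))
  probe {'pixel': [395.0, 301.3], 'conf': 0.3} expected tip px (np.float64(211.49846285650582), np.float64(167.74451075099233))
F [-0.7065  0.0326  0.1511] [168.1519 -10.8602  27.9893] [0.5965 0.1796 0.179 ]
rotvec [-0.0958 -0.2625  0.    ]
0.12 [0.588  0.1828 0.2107] shift cm [-0.8545  0.312   3.1652]
0.089 [0.596  0.1798 0.1809] shift cm [-0.0514  0.0189  0.1854]
0.083 [0.5976 0.1793 0.1751] shift cm [ 0.104  -0.0378 -0.3914]
```

View pics/z6.png

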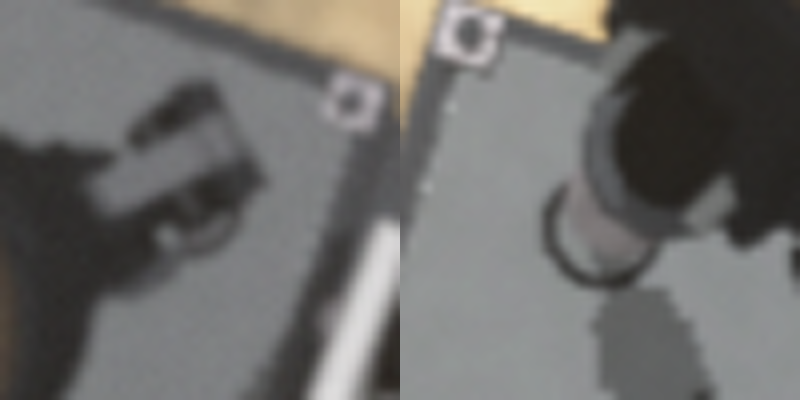

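```bash
cat > ov.py <<'E'
from h import *
import sys
p=cam('side');s=bot.get_obs()
N=np.array([-.259,.0945,.961]);N/=np.linalg.norm(N);ring=np.array([.6179,.1717,.095])
from scipy.spatial.transform import Rotation as R
a=-R.from_euler('xyz',s['tcp_rot'],degrees=True).as_matrix()[:,2];print(a,N,a@N)
d=p['color'][325:385,240:300,::-1];k=10
A=cv2.resize(d,None,fx=k,fy=k,interpolation=cv2.INTER_CUBIC)[:,:400+200];B=A.copy()
e1=np.cross(N,[0,1,0]);e1/=np.linalg.norm(e1);e2=np.cross(N,e1)
def circ(c,r,col):
    q=[proj(p,c+r*(np.cos(t)*e1+np.sin(t)*e2)) for t in np.linspace(0,6.29,40)]
    q=((np.array(q)-[240,325]+.5)*k).astype(int);cv2.polylines(B,[q],True,col,1)
circ(ring,.01125,(0,0,255));circ(ring+.004*N,.004,(0,255,0));circ(ring+.018*N,.011,(255,0,0));circ(ring+.018*N,.004,(0,255,0));circ(ring+.063*N,.017,(0,255,255))
o=cv2.resize(np.hstack([A,B]),(800,400));cv2.imwrite(f'pics/ov{sys.argv[1]}.png',o)
E
python3 ov.py 1
```

```text
[-0.25911964  0.09473735  0.96118773] [-0.25906059  0.09452211  0.96122483] 0.9999999744044124
```

View pics/ov1.png

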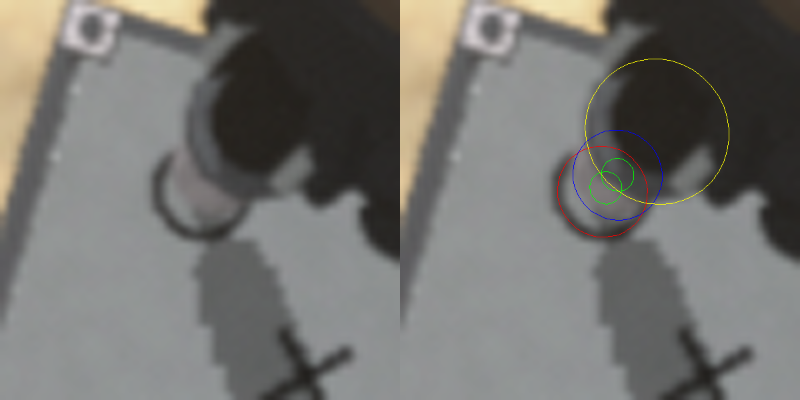

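Call:
play_rows(targets=[{"grip": 255,"linear": [0.04,-0.015,-0.15],"delta_rot": [0,0,0]},{"grip": 255,"linear": [0.08,-0.03,-0.3],"delta_rot": [0,0,0]},{"grip": 255,"linear": [0.12,-0.04,-0.43],"delta_rot": [0,0,0]},{"grip": 255,"linear": [0.12,-0.04,-0.43],"delta_rot": [0,0,0]},{"grip": 255,"linear": [0.12,-0.04,-0.43],"delta_rot": [0,0,0]},{"grip": 255,"linear": [0.12,-0.04,-0.43],"delta_rot": [0,0,0]}])

```text
time: 15.65
ee_pos: [0.5977, 0.1792, 0.1748]
tcp_rot: [168.2, -10.9, 28.0]
wrist_force: [-1.6, 0.2, 2.1]
opening: 0.0239
grasp_force: 44.6
```

```bash
python3 tgt.py; python3 tgt.py|head -1; python3 ov.py 2; python3 - <<'E'
from h import *
p=cam('top');P=cloud(p);s=cam('side');S=cloud(s)
N=np.array([-.259,.0945,.961]);C=np.array([.618,.2135,.0909])
for Q in(P,S):
    m=(abs(Q[...,0]-.61)<.05)&(Q[...,1]>.2)&(Q[...,1]<.27)&(abs((Q-C)@N)<.006);X=Q[m];c=X.mean(0);n=np.linalg.svd(X-c,full_matrices=False)[2][2];print(n*np.sign(n[2]),len(X))
E
```

```text
F [-1.4922 -0.4742  2.4056] [168.1537 -10.8603  27.9873] [0.5977 0.1792 0.1747]
rotvec [-0.0958 -0.2625  0.    ]
0.12 [0.588  0.1828 0.2107] shift cm [-0.9759  0.3539  3.5954]
0.089 [0.596  0.1798 0.1809] shift cm [-0.1729  0.0609  0.6156]
0.083 [0.5976 0.1793 0.1751] shift cm [-0.0174  0.0042  0.0389]
F [-1.543   0.0119  2.5474] [168.1538 -10.8603  27.988 ] [0.5977 0.1792 0.1747]
[-0.25911464  0.09473613  0.9611892 ] [-0.25906059  0.09452211  0.96122483] 0.9999999750025893
[-0.27497269  0.1029116   0.95592846] 371
[-0.26343507  0.09965551  0.95951589] 2687
```

View pics/ov2.png

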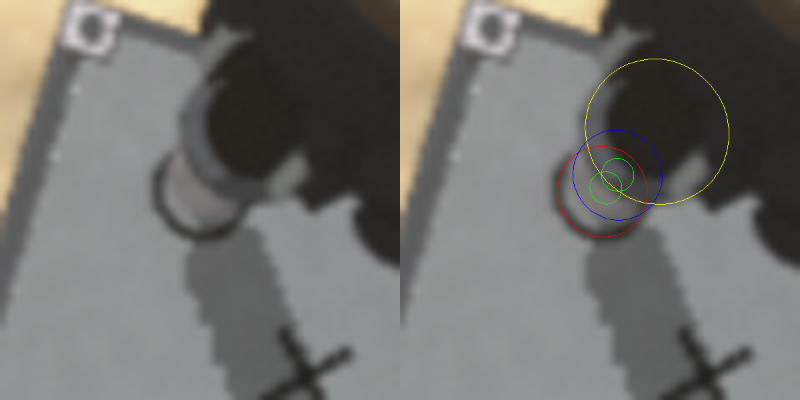

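```bash
python3 -c "
from workcell import bot
print(bot.job_done())"
```

```text
the job is handed in; nothing more can be done
None
```

I zeroed the probe on the steel disc (about 3.7 N for over a second) and handed in with it held square to the panel in the ring at about 4.1 N, nose roughly half-way in. By the camera, it is within about 1–2 mm of the ring centre.

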